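# Drive the wedge home on the certificate frame clamp

### The arm

A 6-joint arm with a two-finger parallel gripper is mounted at the origin on the work surface. World frame = base frame: x ahead of the robot, y to its left, z up, the work surface at z = 0. Lengths are in m, angles in rad, forces in N, time in s.
With the tool pointing down it reaches from about 0.225 to 0.875 m from the base axis. Payload 3.4 kg.
Tool frame: the origin (TCP) lies midway between the tips of the shut fingers; the grasp point (between the pads) lies 19 mm behind it (manip.grip_point_offset is the distance from the TCP to the grasp point, in m); x points along the fingers, y is the direction in which the jaws open and shut, and the axes are right-handed (so a half turn about x gives the same grasp; the last joint's range is limited). The gripper opens to 85 mm and grips with 20 to 120 N. Pads are 22 mm wide; open, the fingers measure 114 mm over their backs; the gripper's body (76 mm by 85 mm) begins 54 mm behind the grasp point. The pads swing forward as they close: fully open they stand 13 mm farther back than shut.
Start: joints at [-1.277, 0.276, 1.505, -0, 1.361, -0.121], TCP at [0.232, -0.526, 0.231] pointing down, gripper open.
Joint ranges: [-2.89, 2.89], [-0.75, 2.08], [0.22, 2.7], [-1.18, 4.32], [0.11, 2.71], [-2.7, 2.7]. Speed limits (rad/s): [2.57, 2.57, 3.14, 3.14, 3.14, 3.14].

### API

Orientations are given as a unit quaternion [w, x, y, z].
In Python, from rig import manip gives the robot as it stands.
- The arm moves only by the shell command python3 -m crank 'ROWS' [FORCE]. ROWS is a JSON object of lists of equal length, an entry for each row: "grip": the opening, from 0 (shut) to 1 (fully open); "slide": the shift along the world's x, y, z in cm, a list of three; "roll": the turn about the world's z in degrees. In form: {"grip": [grip, ...], "slide": [[dx, dy, dz], ...], "roll": [roll, ...]}. A call has 1 to 20 rows; each row is the pose to reach, as a shift and turn from the pose commanded when the call began; what a row does not reach only later rows make up. A row lasts 1/10 s, in which the tool goes at most 50 mm and 8.59 degrees, less where a joint would pass 70% of its speed; a pose out of reach is approached as far as the arm can. A call with a gripper value outside its range is refused whole. The fingers move at their own pace and stop on an object; FORCE is the grip in N (left out, the last holds). Time passes only in rows, so rows that repeat a pose let the fingers close. It gives the time, the measured TCP pose, the force and the opening at its end, in the units of the state.
- manip.get_state(): the state, without advancing time (a new reading comes with each control period).
- manip.get_image(name): name is "scene" or "top" or "wrist"; returns a dict with "frame" (384x512x3 uint8, red, green, blue), "K" (3x3 intrinsics, pixels), "R" (3x3) and "t" (3): a world point X has camera coordinates R X + t. Camera axes: x right, y down, z forward; pixel columns grow to the right and rows downward; lengths in m; the calibration is good to about 2 mm. A picture is of the moment at which its call begins. There is no depth.
- manip.sign_off(): hands the job in, once; it reports no verdict.
The state is a dict: "clock": time; "qpos": joint angles; "qd": joint speeds; "effort": joint torques, N m; "position": TCP position; "ee_rot": TCP orientation; "contact_force": force on the tool from outside, world axes, zero at the start; "moment": the same for the moment, N m; "width": finger opening in m.
Only numpy, scipy, OpenCV 4.12 (cv2) and the standard library are available. Lean on these libraries where they do the work, as an engineer would, in place of code of your own. Each camera call takes 0.05 s, during which the arm holds its last target. There are 200 camera calls.

### The job

Pick up the wooden mallet by its handle and drive the red-tailed wedge of the clamping board home with a series of short taps on its red end, drawing the mallet back clear of the wedge between taps, until the wedge stops advancing and the open joint of the gilded frame is pulled shut. Move the wedge only with the mallet, keep the mallet off the gilded frame and the jaw that presses on it, and leave the bottle, the cup and the phone where they are. Finally lay the mallet flat on the green felt mat, both its head and the end of its handle over the mat, and let go.

Things in the scene. Friction and masses are not known exactly. Their poses are not given: they have to be found in the camera images.
- wedge_tail (a point): Centre of the struck end face of the wooden wedge, 40 mm above the table. The face is upright, 38 mm wide (x) and 36 mm high. The point's axes are the board's (z up): the wedge, 200 mm long, tapers and slides along +y. Its last 25 mm at this end are painted red. No fixed thing taller than the 4 mm mat stands beyond this face (-y).
- wedge (a joint): How far the wedge is driven along the board's +y, m: starts between 0 and 0.015; 0.040 is home, a hard stop. It takes about 6 N to move, rising to 8 N near home (2 N more when moved at 0.1 m/s), and stays where it is left. At home only the red 25 mm stand out past the board's edge and the frame's joint is shut.
- board: Plywood clamping board fixed on the table, 270 (x) by 260 (y) by 22 mm, origin at the centre of its underside, yaw within 0.35 rad. Dark cleats on its +x and -x edges (tops 48 and 44 mm above the table), the gilded frame between. By the +x cleat lies the wedge (x about 86 mm, top 58 mm above the table), which pushes a light wooden jaw to -x; its red end stands out past the board's -y edge.
- frame: The three fixed rails (gold, 20 mm wide, tops 40 mm above the table) and the paper certificate of a picture frame, lying on the board, x -100 to +30 mm, y -95 to +95 mm; its axes and origin are the board's. The fourth rail is carried by the jaw and closes on the others as the wedge goes in.
- mallet_grip (a point): Where to grip the mallet: on its handle's axis, 55 mm from the head's middle and 22 mm from its centre of mass (which is nearer the head), 22 mm above its underside. Axes: x along the handle to the head, y along the head, z up as it lies. Handle 20 mm wide (y), 22 mm high, flat-sided; from here it is bare 33 mm towards the head and 86 mm towards the end block. About 0.28 kg, 187 mm long.
- mallet_head (a point): Middle of the mallet's head: a dark wooden block 44 mm (x, along the handle) by 100 mm (y) by 44 mm high with brass bands. Its two flat striking faces are 50 mm from this point along +y and -y. Axes as mallet_grip.
- mallet_end (a point): Middle of the dark block (24 by 30 by 44 mm) at the other end of the handle, 153 mm from the middle of the head; head and end block have their undersides level, so that the mallet lies flat with its axis 22 mm above what it lies on. Axes as mallet_grip.
- mat: Dark green felt mat fixed on the table, 260 (x) by 220 (y) by 4 mm thick, origin at the centre of its underside. The mallet starts on it, its handle's end towards the robot, and is laid back on it.
- bottle_c (a point): Centre of the bystander water bottle, 60 mm across, 150 mm tall, green cap.
- cup_c (a point): Centre of the bystander coffee cup with paper sleeve, 88 mm across, about 127 mm tall.
- phone_c (a point): Centre of the bystander phone, black, 150 by 72 by 9 mm, lying flat.
- jaw: The light wooden jaw with the frame's fourth gold rail (190 by 20 mm, top 40 mm above the table) on its -x side; axes those of the board. It moves 6 mm in -x as the wedge is driven, closing the gap to the other rails.
- mallet: The whole mallet; its origin is on the underside, 10 mm from mallet_grip towards the end block.
Mind the look-alikes: they are no part of the job. Of the things like the mallet, leave any that is blue; of the rest the smaller one is meant.

How it is judged:
On the way, in this order (a step that is already met when the one before it is completed fails the run):
1. the mallet is lifted off the mat in the gripper (height (world z) of mallet_grip above 0.04 m and contact force between the fingers and mallet above 1 N), for 0.1 s.
2. a first tap has driven the wedge at least 3 mm (distance of wedge_tail from where it was at the start of the episode above 0.003 m), for 0.05 s.
3. the mallet is drawn back 8 mm clear of the wedge (head's middle over 58 mm from its red end), still over 5 mm short of home (distance between mallet_head and wedge_tail above 0.058 m and value of joint wedge below 0.035 m), for 0.05 s.
4. further taps have driven the wedge home, within 3 mm (value of joint wedge above 0.037 m), for 0.2 s.
At the end, for the whole second after the job is handed in: The wedge is home (joint above 37 mm of 40), and the mallet lies flat and still on the mat: the middles of its head and of its end block are both over the mat and less than 34 mm above its underside (26 mm when lying flat) (value of joint wedge above 0.037 m and x of mallet_head in the frame of mat between -0.13 and 0.13 m and y of mallet_head in the frame of mat between -0.11 and 0.11 m and x of mallet_end in the frame of mat between -0.13 and 0.13 m and y of mallet_end in the frame of mat between -0.11 and 0.11 m and z of each of mallet_head, mallet_end in the frame of mat below 0.034 m and linear speed of mallet below 0.02 m/s); the robot touches nothing.
It fails at once if the wedge is pushed by the gripper or the arm instead of the mallet (contact force between any of the fingers, the arm and wedge above 1 N).
It fails at once if the mallet touches the gilded frame, its moving rail or the jaw (contact force between mallet and frame above 1 N or contact force between mallet and jaw above 1 N).
It fails at once if the water bottle is moved more than 30 mm (distance of bottle_c from where it was at the start of the episode above 0.03 m).
It fails at once if the coffee cup is moved more than 30 mm (distance of cup_c from where it was at the start of the episode above 0.03 m).
It fails at once if the phone is moved more than 30 mm (distance of phone_c from where it was at the start of the episode above 0.03 m).
It also fails if it takes over 58 s, if anything falls off the work surface, if the arm or the gripper's body presses on something with over 40 N, if the wrist force passes 120 N, or if a joint passes its speed limit or range.

## Working session

There is one attempt and no reset: what is moved stays moved. The work goes in short steps, Python scripts to look and compute and a shell command to move; the robot and the scene stay as the last step left them, time stands still between calls to the robot, and variables do not carry over. Pictures are saved under pics/ and viewed, on a budget of 10 in all, crops included, one or two more only if the job needs it, and the job is handed in when it is done.

```bash
mkdir -p pics
cat > h.py <<'E'
import numpy as np, cv2
from rig import manip
def snap(n,fn,crop=None,s=1):
    d=manip.get_image(n); np.savez('pics/'+fn+'.npz',**d)
    f=d['frame'][:,:,::-1]
    if crop: f=f[crop[1]:crop[3],crop[0]:crop[2]]
    cv2.imwrite('pics/'+fn+'.png',cv2.resize(f,None,fx=s,fy=s,interpolation=cv2.INTER_CUBIC)); return d
def ray(fn,u,v,z):
    d=np.load('pics/'+fn+'.npz'); R,t=d['R'],d['t']; c=-R.T@t
    r=R.T@np.linalg.inv(d['K'])@[u,v,1]; return c+r*(z-c[2])/r[2]
def proj(fn,X):
    d=np.load('pics/'+fn+'.npz'); p=d['K']@(d['R']@np.array(X)+d['t']); return p[:2]/p[2]
E
python3 - <<'E'
from h import *
snap('top','top0',None,1.5); snap('scene','sc0',None,1.5)
print(manip.get_state(), manip.grip_point_offset)
E
```

```text
{'clock': 0.1, 'qpos': array([-1.27698025e+00,  2.76531440e-01,  1.50599756e+00,  1.60578523e-05,
        1.36069285e+00, -1.20982373e-01]), 'qd': array([ 2.58901495e-05, -2.60395316e-03, -3.50573950e-03,  4.05834906e-04,
        1.48815309e-04, -2.79030629e-04]), 'effort': array([ 9.00768919e-04, -4.17697263e+01, -2.46404278e+01, -1.61290695e-04,
        5.81239583e-03, -1.93801651e-05]), 'position': array([ 0.23160286, -0.52578849,  0.23052996]), 'ee_rot': array([-0.14502874, -0.69190915, -0.14617742,  0.69199751]), 'contact_force': array([-0.64365547,  0.08444891,  0.1858799 ]), 'moment': array([-0.03208409, -0.02883218,  0.01768901]), 'width': 0.08541796261467852} 0.0187
```

View pics/top0.png

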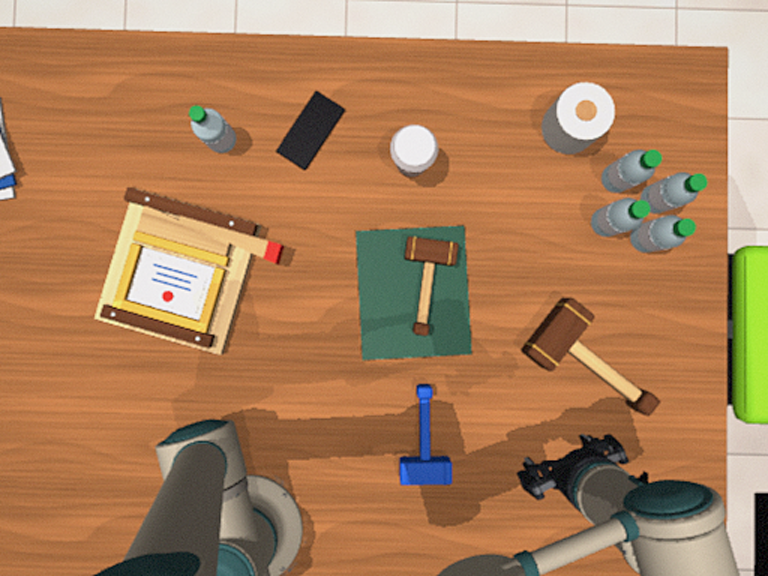

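View pics/sc0.png

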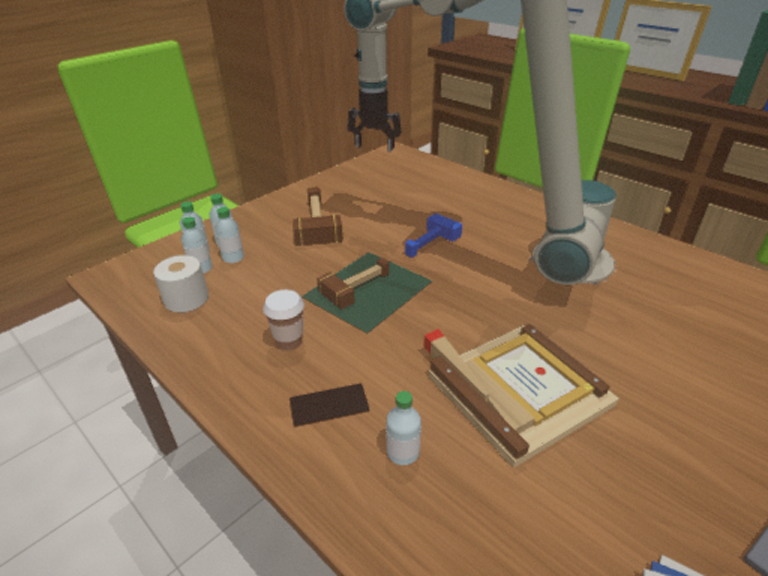

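The top view shows three mallet-like things (1.5x pixels). One is blue at (425,440). One is a large wooden mallet at (590,350). The third is a small wooden mallet on the mat, head (432,250), end (422,328). The small wooden one fits: not blue, smaller of the rest, and on the mat. The wedge's red end is at (273,252). I'll confirm in an enlarged crop.

Run:
```python
from h import *
snap('top','top1',(60,115,320,245),3)
```

```text
(no output)
```

View pics/top1.png

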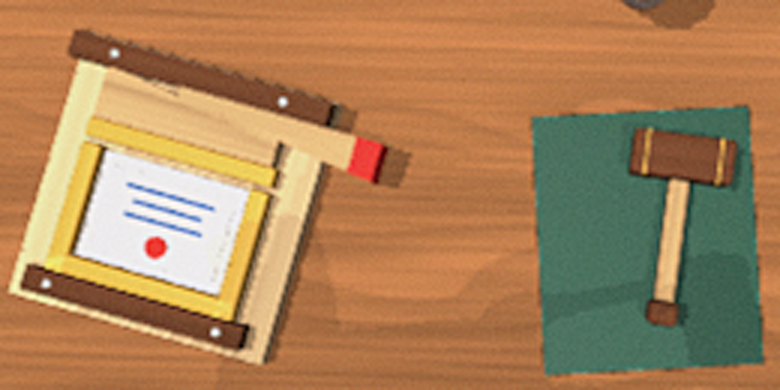

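The crop confirms the small brown mallet with brass bands on the mat: head centre (684,156), end block (662,312). The wedge's red end is at about (368,160), its outer edge running from (386,147) to (377,183).

```bash
cat >> h.py <<'E'
def cr(x,y,z,fn='top1',o=(60,115),s=3): return ray(fn,o[0]+(x+.5)/s-.5,o[1]+(y+.5)/s-.5,z)
E
python3 - <<'E'
from h import *
np.set_printoptions(precision=4,suppress=True)
d=np.load('pics/top1.npz');print('cam',-d['R'].T@d['t'])
P=lambda n,x,y,z:(print(n,cr(x,y,z)),cr(x,y,z))[1]
h=P('head',684,157,.048);e=P('end',662,310,.048);print('len',np.linalg.norm(h-e),np.degrees(np.arctan2(*(h-e)[1::-1])))
for q in [(532,117),(749,106),(762,361),(546,374)]:P('mat',*q,.004)
a=P('tailA',386,147,.058);b=P('tailB',377,183,.058);print(np.linalg.norm(a-b),np.degrees(np.arctan2(*(a-b)[1::-1])))
c=P('red in A',358,137,.058);
for q in [(9,292),(266,363),(323,160)]:P('board',*q,.022)
a=P('cleat',74,40,.048);b=P('cleat',332,114,.048);print(np.degrees(np.arctan2(*(b-a)[1::-1])))
a=P('cleatL',24,275,.044);b=P('cleat',240,338,.044);print(np.degrees(np.arctan2(*(b-a)[1::-1])))
hsv=cv2.cvtColor(d['frame'],cv2.COLOR_RGB2HSV)
m=((hsv[...,0]<6)|(hsv[...,0]>174))&(hsv[...,1]>170)&(hsv[...,2]>110)
m[:140]=0;m[190:]=0;m[:,:165]=0;m[:,200:]=0
p=np.argwhere(m)[:,::-1].astype(np.float32);print(len(p),(cv2.boxPoints(cv2.minAreaRect(p))-[60,115])*3)
# wrist cam / gripper roll
from scipy.spatial.transform import Rotation as Ro
q=manip.get_state()['ee_rot'];print(Ro.from_quat(q[[1,2,3,0]]).as_matrix())
for n,z,x,y in [('bottle',.15,199/1.5,115/1.5),('bottlebase',0,222/1.5,140/1.5),('cup',.127,414/1.5,148/1.5),('phone',.009,310/1.5,130/1.5)]: print(n,ray('top1',x,y,z))
E
```

```text
cam [ 0.4521 -0.2524  1.0756]
head [ 0.557  -0.3451  0.048 ]
end [ 0.4093 -0.3276  0.048 ]
len 0.14872073035516575 -6.754157865791409
mat [ 0.5976 -0.1951  0.004 ]
mat [ 0.6149 -0.4132  0.004 ]
mat [ 0.3595 -0.4319  0.004 ]
mat [ 0.3406 -0.2167  0.004 ]
tailA [ 0.5576 -0.0597  0.058 ]
tailB [ 0.5229 -0.0523  0.058 ]
0.035408936627453765 -12.006529045608644
red in A [ 0.5664 -0.0326  0.058 ]
board [0.4082 0.3118 0.022 ]
board [0.3457 0.0572 0.022 ]
board [0.5467 0.0088 0.022 ]
cleat [0.6537 0.2469 0.048 ]
cleat [ 0.589  -0.0046  0.048 ]
-104.42692825236257
cleatL [0.4258 0.2864 0.044 ]
cleat [0.3712 0.0766 0.044 ]
-104.5958599655619
114 [[345.849  172.5283]
 [356.2641 136.0755]
 [382.415  143.5472]
 [371.9999 180.    ]]
[[-0.0004  0.403  -0.9152]
 [ 0.0013 -0.9152 -0.403 ]
 [-1.     -0.0014 -0.0002]]
bottle [0.7729 0.0769 0.15  ]
bottlebase [0.7749 0.0815 0.    ]
cup [ 0.7323 -0.3021  0.127 ]
phone [ 0.7977 -0.0976  0.009 ]
```

The numbers agree with the sizes given: handle span 149 mm (153 nominal), board yaw about -14.5°, and the wedge standing out about 64 mm, so its joint is near 0. I'll move above the grip, dz -9 cm, roll -30.5°.

```bash
python3 -m crank '{"grip":[1,1,1,1,1,1,1,1,1,1,1,1],"slide":[[5,3.4,0],[10,6.8,0],[15,10.2,0],[20,13.6,0],[24,16.4,-2],[27.3,18.7,-5],[27.3,18.7,-8],[27.3,18.7,-9],[27.3,18.7,-9],[27.3,18.7,-9],[27.3,18.7,-9],[27.3,18.7,-9]],"roll":[-8,-16,-24,-30.5,-30.5,-30.5,-30.5,-30.5,-30.5,-30.5,-30.5,-30.5]}' 90
python3 - <<'E'
from h import *
snap('wrist','w0',None,1.5)
for n,p in dict(head=(.5592,-.3454,.048),end=(.4073,-.3274,.048),grip=(.5046,-.3389,.037)).items(): print(n,proj('w0',p)*1.5)
E
```

```text
clock: 1.35
position: [0.5047, -0.3408, 0.1431]
ee_rot: [-0.041, 0.707, -0.043, -0.705]
contact_force: [0.3, 0.1, 0.5]
width: 0.0852
head [373.57456969 171.54484159]
end [374.71939017 464.9763124 ]
grip [374.132397   282.20257446]
```

View pics/w0.png

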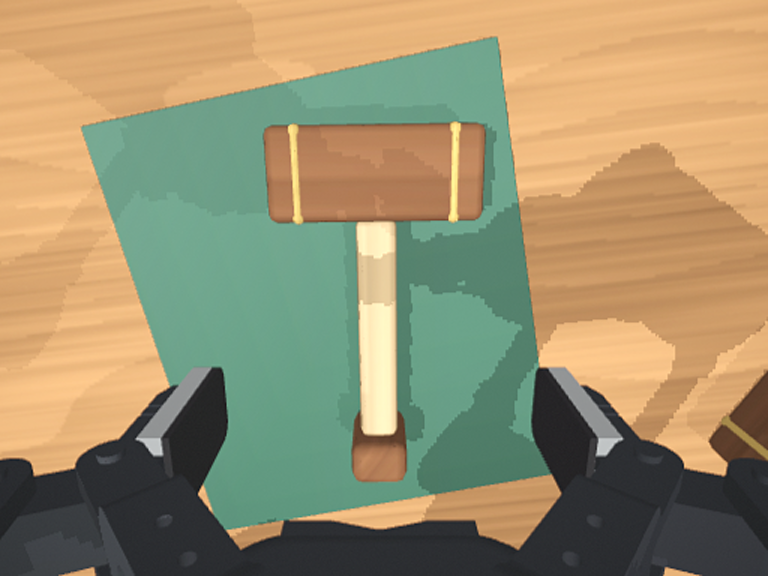

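The wrist view shows the mallet head at (376,172) and end at (379,460), 1-2 mm from prediction, with the handle centred between the fingers. Next: descend and grip.

```bash
python3 -m crank '{"grip":[1,1,1,1,1,1,1,0,0,0,0,0,0,0,0,0],"slide":[[0,0,-4],[0,0,-8],[0,0,-11],[0,0,-12.5],[0,0,-13.2],[0,0,-13.2],[0,0,-13.2],[0,0,-13.2],[0,0,-13.2],[0,0,-13.2],[0,0,-13.2],[0,0,-13.2],[0,0,-13.2],[0,0,-13.2],[0,0,-13.2],[0,0,-13.2]],"roll":[0,0,0,0,0,0,0,0,0,0,0,0,0,0,0,0]}' 90
```

```text
clock: 3.0
position: [0.505, -0.3395, 0.0099]
ee_rot: [-0.041, 0.706, -0.042, -0.706]
contact_force: [0.2, 0.7, 4.9]
width: 0.0183
```

```bash
python3 -m crank '{"grip":[0,0,0,0,0,0,0,0,0,0,0,0,0,0],"slide":[[0,0,2],[0,0,4],[0,0,5],[0,0,5],[0,3,5],[0,7,5],[-1,11,5],[-2,15,5],[-3,18,5],[-3.8,20,5],[-3.8,20,5],[-3.8,20,5],[-3.8,20,5],[-3.8,20,5]],"roll":[0,0,0,0,-2,-4,-6,-7.5,-7.5,-7.5,-7.5,-7.5,-7.5,-7.5]}' 90
python3 - <<'E'
from h import *
s=manip.get_state();print(s['position'],s['contact_force'])
snap('top','top2',(100,130,270,240),4); snap('wrist','w2',None,1.5)
E
```

```text
clock: 4.4
position: [0.4676, -0.1405, 0.0593]
ee_rot: [-0.088, 0.702, -0.088, -0.701]
contact_force: [-0.3, -0.1, -3.0]
width: 0.0186
[ 0.46756561 -0.14053626  0.05929482] [-0.31879306 -0.07111174 -3.0387061 ]
```

View pics/top2.png

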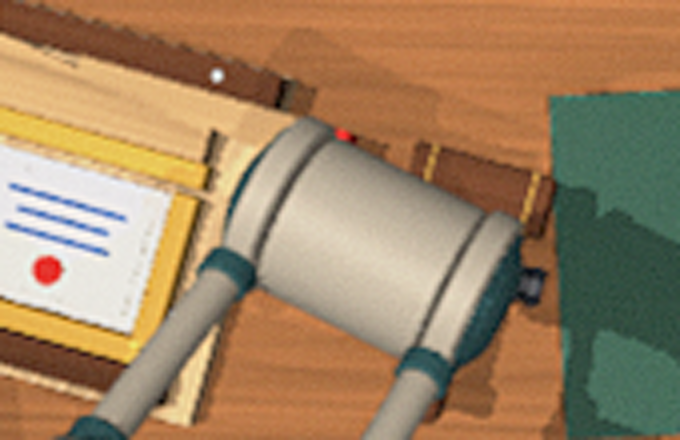

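View pics/w2.png

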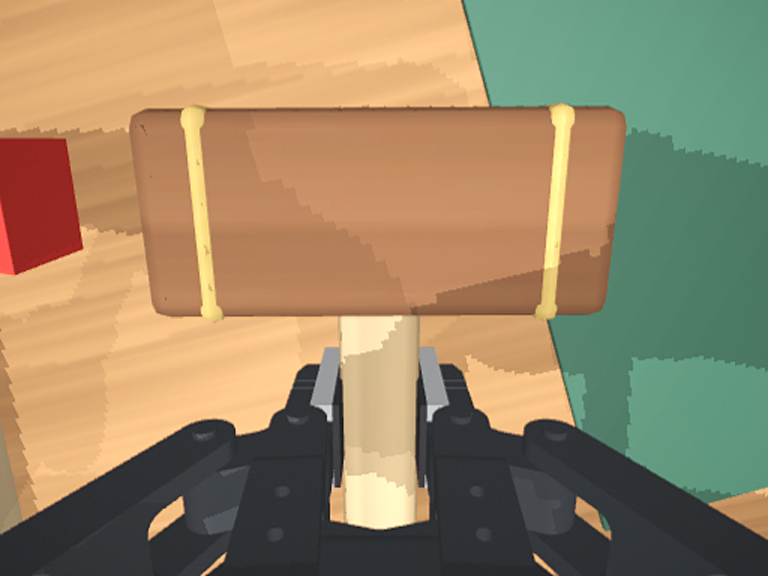

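Run:
```python
from h import *
np.set_printoptions(precision=4,suppress=True)
W=lambda x,y,z:ray('w2',x/1.5,y/1.5,z)
a,b,c=W(14,273,.058),W(82,249,.022),W(67,139,.022)
print('top near',a,'bot near',b,'bot far',c,np.linalg.norm(b-c),np.degrees(np.arctan2(*(c-b)[1::-1])))
L=[(x,y) for x,y in [(133,115),(625,112),(603,312),(155,314)]]
P=[W(*q,.0975) for q in L];print(np.array(P),np.mean(P,0),np.linalg.norm(P[0]-P[1]),np.linalg.norm(P[1]-P[2]),np.degrees(np.arctan2(*(P[0]-P[1])[1::-1])),np.degrees(np.arctan2(*(P[3]-P[2])[1::-1])))
from scipy.spatial.transform import Rotation as Ro
q=manip.get_state()['ee_rot'];M=Ro.from_quat(q[[1,2,3,0]]).as_matrix();print(M,np.degrees(np.arctan2(M[1,1],M[0,1])))
```

```text
top near [ 0.5244 -0.0467  0.058 ] bot near [ 0.5238 -0.0462  0.022 ] bot far [ 0.5601 -0.0564  0.022 ] 0.037684490145656016 -15.737264581623549
[[ 0.5508 -0.1131  0.0975]
 [ 0.5279 -0.2049  0.0975]
 [ 0.4884 -0.1955  0.0975]
 [ 0.5117 -0.1025  0.0975]] [ 0.5197 -0.154   0.0975] 0.09458017368702032 0.04063026304378647 76.02722171067572 75.95933528703236
[[ 0.0003 -0.247  -0.969 ]
 [-0.0004 -0.969   0.247 ]
 [-1.      0.0003 -0.0004]] -104.3005419339169
```

The mallet is held level and square to the wedge: 75.7° against the board's 75.5°. The wedge face centre is at (0.542,-0.051), 55 mm ahead of the striking face, and the head is 4 mm too far in +x. I'll correct that, lower to z≈0.041, tap once and draw back.

```bash
python3 -m crank '{"grip":[0,0,0,0,0,0,0,0,0,0,0,0,0,0],"slide":[[-0.4,0.1,-2],[-0.4,0.1,-3.4],[-0.4,0.1,-3.4],[0.1,2,-3.4],[0.6,4,-3.4],[0.8,4.9,-3.4],[1.0,5.7,-3.4],[1.2,6.4,-3.4],[1.2,6.4,-3.4],[1.0,5.5,-3.4],[0.7,4.45,-3.4],[0.4,3.4,-3.4],[0.4,3.4,-3.4],[0.4,3.4,-3.4]],"roll":[0,0,0,0,0,0,0,0,0,0,0,0,0,0]}' 90
python3 - <<'E'
from h import *
s=manip.get_state();print(s['position'],s['contact_force'])
snap('wrist','w3',None,1.5)
E
```

```text
clock: 5.9
position: [0.4705, -0.1059, 0.0253]
ee_rot: [0.088, -0.702, 0.088, 0.702]
contact_force: [0.3, 0.1, -2.8]
width: 0.0184
[ 0.47054497 -0.10585346  0.02527947] [ 0.32825465  0.06459979 -2.76500465]
```

View pics/w3.png

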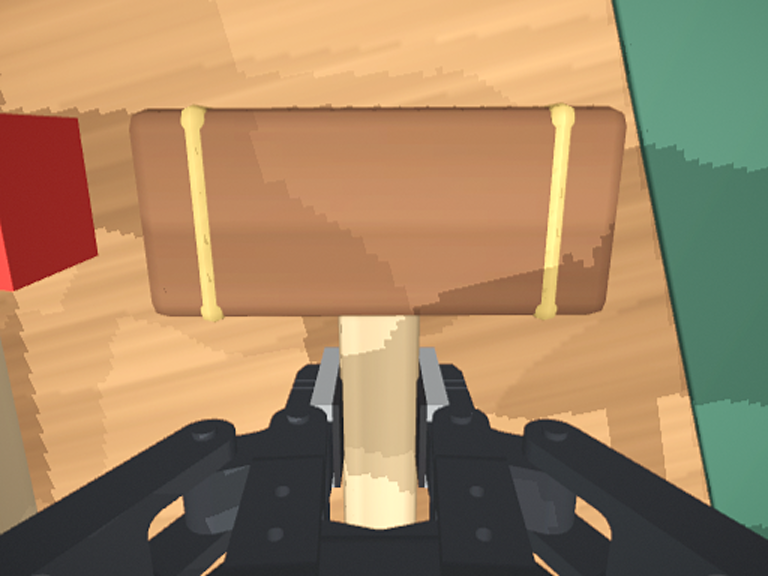

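Run:
```python
from h import *
np.set_printoptions(precision=4,suppress=True)
W=lambda x,y,z:ray('w3',x/1.5,y/1.5,z)
a,b,c=W(14,291,.058),W(97,254,.022),W(79,119,.022)
T=(b+c)/2;print(a,b,c,T,np.linalg.norm(b-c),(T-[.5420,-.0513,0])[:2]@[.25,.968])
H=manip.get_state()['position']+.055*np.array([.969,-.247,0]);d=(T-H)[:2];print(H,'y',d@[.25,.968],'x',d@[.968,-.25])
```

```text
[ 0.5265 -0.0367  0.058 ] [ 0.5268 -0.0364  0.022 ] [ 0.5627 -0.0463  0.022 ] [ 0.5447 -0.0413  0.022 ] 0.037240909212768264 0.01032043757891295
[ 0.5239 -0.1191  0.0253] y 0.08049115365312125 x 0.0007596867601758935
```

The first tap drove the wedge 10.3 mm, and the mallet is still square and centred (0.8 mm). Next are taps two and three, each with a draw-back.

```bash
python3 -m crank '{"grip":[0,0,0,0,0,0,0,0,0,0,0,0,0,0],"slide":[[0.6,2.4,0],[0.8,3.2,0],[1.0,4.0,0],[1.0,4.0,0],[0.8,3.0,0],[0.6,2.2,0],[0.6,2.2,0],[0.8,3.2,0],[1.1,4.2,0],[1.3,4.9,0],[1.3,4.9,0],[1.0,4.0,0],[0.8,3.1,0],[0.8,3.1,0]],"roll":[0,0,0,0,0,0,0,0,0,0,0,0,0,0]}' 90
python3 - <<'E'
from h import *
s=manip.get_state();print(s['position'],s['contact_force'])
E
python3 -m crank '{"grip":[0,0,0,0,0],"slide":[[0.2,0.9,0],[0.5,1.8,0],[0.6,2.2,0],[0.6,2.2,0],[0.6,2.2,0]],"roll":[0,0,0,0,0]}' 90
```

```text
clock: 7.35
position: [0.4787, -0.075, 0.0254]
ee_rot: [-0.088, 0.702, -0.088, -0.702]
contact_force: [0.3, -0.1, -3.1]
width: 0.0184
[ 0.47871768 -0.07498108  0.02535335] [ 0.26952767 -0.0581017  -3.11696874]
clock: 7.85
position: [0.4846, -0.0522, 0.0253]
ee_rot: [0.087, -0.702, 0.088, 0.702]
contact_force: [-0.8, -4.5, -3.4]
width: 0.0184
```

```bash
python3 -m crank '{"grip":[0,0,0,0,0,0,0,0,0],"slide":[[-0.3,-1.0,0],[-0.4,-1.5,0],[-0.4,-1.5,0],[-0.2,-0.7,0],[0,0,0],[0.06,0.25,0],[0.1,0.4,0],[0.1,0.4,0],[0.1,0.4,0]],"roll":[0,0,0,0,0,0,0,0,0]}' 90
```

```text
clock: 8.75
position: [0.4846, -0.0515, 0.0255]
ee_rot: [0.085, -0.701, 0.089, 0.702]
contact_force: [-4.8, -16.9, -0.3]
width: 0.0186
```

The last 4 mm commanded gave only 0.7 mm of travel with 17.6 N back, so the wedge is at the hard stop (about 36 mm from the start). I'll draw back, lift and go over the mat, then check.

```bash
python3 -m crank '{"grip":[0,0,0,0,0,0,0,0,0,0,0,0,0,0,0,0,0],"slide":[[-0.7,-2.5,0],[-1.7,-6.5,0],[-1.8,-7,2],[-1.8,-7,4],[-1.5,-10,4],[-1,-14,4],[-0.5,-18,4],[0,-22,4],[0.4,-26,4],[0.4,-28.5,4],[0.4,-28.5,4],[0.4,-28.5,2],[0.4,-28.5,0.5],[0.4,-28.5,-0.5],[0.4,-28.5,-1],[0.4,-28.5,-1],[0.4,-28.5,-1]],"roll":[0,0,0,0,2,4,6,7.5,7.5,7.5,7.5,7.5,7.5,7.5,7.5,7.5,7.5]}' 90
python3 - <<'E'
from h import *
snap('top','top4',(60,115,320,245),3)
E
```

```text
clock: 10.45
position: [0.4903, -0.3332, 0.0158]
ee_rot: [-0.041, 0.706, -0.042, -0.706]
contact_force: [-0.1, 0.7, -2.9]
width: 0.0181
```

View pics/top4.png

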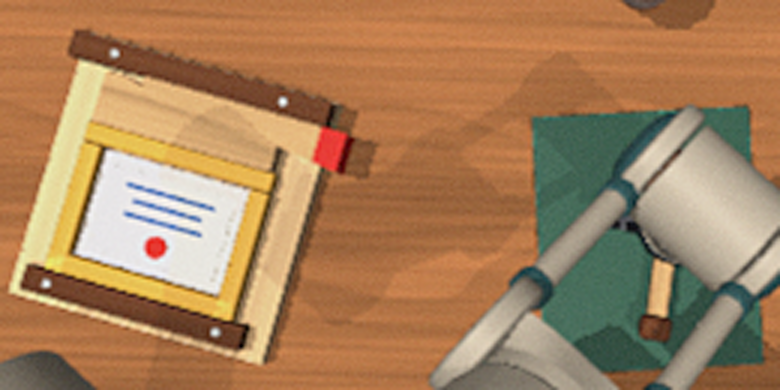

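The wedge is home: only the red part (315–352,150) stands out and the frame's joint at (270,180) is shut. The end block at (655,327) is over the mat. Now I'll set it down.

```bash
python3 -m crank '{"grip":[0,0,0,0,0],"slide":[[0,0,-0.2],[0,0,-0.4],[0,0,-0.55],[0,0,-0.6],[0,0,-0.6]],"roll":[0,0,0,0,0]}' 90
```

```text
clock: 11.0
position: [0.4898, -0.3334, 0.0099]
ee_rot: [-0.041, 0.706, -0.042, -0.706]
contact_force: [-1.2, 0.8, 1.4]
width: 0.0185
```

```bash
python3 -m crank '{"grip":[0,0.3,0.6,1,1,1,1,1,1,1,1,1,1,1,1,1],"slide":[[0,0,-0.65],[0,0,-0.65],[0,0,-0.65],[0,0,-0.65],[0,0,-0.65],[0,0,-0.65],[0,0,-0.65],[0,0,-0.65],[0,0,0],[0,0,2],[0,0,5],[0,0,9],[0,0,13],[0,0,16],[0,0,16],[0,0,16]],"roll":[0,0,0,0,0,0,0,0,0,0,0,0,0,0,0,0]}' 90
python3 - <<'E'
from h import *
snap('wrist','w5',None,1.2)
E
```

```text
clock: 12.6
position: [0.4899, -0.3334, 0.1704]
ee_rot: [-0.041, 0.706, -0.042, -0.705]
contact_force: [0.4, 0.1, -0.9]
width: 0.0853
```

View pics/w5.png

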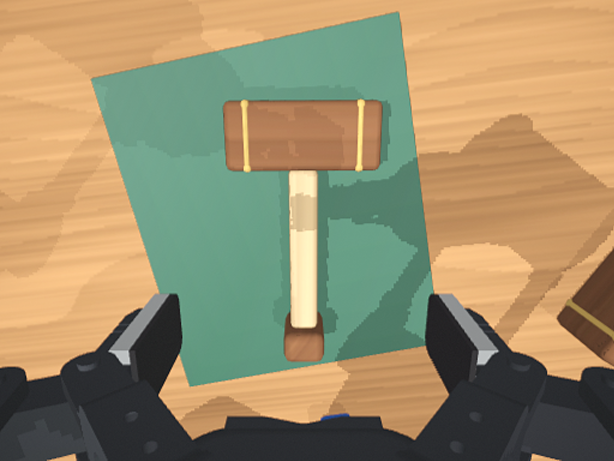

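The mallet lies flat on the mat, head (302,135) and end block (304,340) both inside its edges, and the gripper is clear.

```bash
python3 -c "
from rig import manip
print(manip.sign_off())"
```

```text
the job is handed in; nothing more can be done
None
```

I drove the wedge home with the small wooden mallet, laid the mallet flat on the green mat and let go. I handed the job in at about 12.6 s; the hand-in reports no verdict.

- **Taps:** The first tap moved the wedge 10.3 mm by the wrist camera. I made three more, drawing the mallet back each time. On the last one, 4 mm of commanded travel gave only 0.7 mm, with about 17.6 N pushing back, so the wedge was at its stop. It moved about 36 mm in all.
- **Wedge and frame:** The top view afterwards shows only the red end standing out and the frame's joint shut.
- **Mallet:** The last wrist view shows its head and end block both well inside the mat. The gripper is open and about 16 cm above it.
- **Not measured:** I inferred the wedge's starting position from the pictures, and two estimates of it disagreed (about 0.6 and 5.6 mm). Only the second agrees with the 36 mm of travel to the 40 mm stop. I took no closing picture of the bottle, cup and phone, but the arm stayed away from them. No check failed.

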